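# Open the small trunk and set its lid on the prop rod

### The job

Lift the lid of the small blue trunk right back until it stays up by itself, swing its steel prop rod up, and bring the lid down onto the rod so that the rod's pin goes fully into the hole in the lid's steel striker plate then press the lid home with a push of about 5 N at its tab for half a second before you leave it resting on the rod. Be gentle: do not let the lid drop or slam, do not force the rod against the lid, and leave everything else on the bench and in the trunk where it is.

Things in the scene. Friction and masses are not known exactly. Their poses are not given: they have to be found in the camera images.
- chest: Small blue plywood trunk with black edge irons, fixed to the bench: 210 mm deep (x), 300 wide (y), 90 high to the rim (z), walls and floor 10 mm. Origin: centre of underside. Its front faces its -x; the lid's hinge runs along y on the rear rim (x = +105, z = 90 mm). It stands with its front looking to the robot's right (world -y), give or take 20 degrees.
- lid (a joint): Lid angle, rad: 0 shut, 1.57 upright, 1.95 leaning back on its stop, where it stays by itself. Below about 1.5 it falls shut unless held or propped. About 0.5 kg (varies by a quarter), 12 mm thick, 215 mm from hinge to front edge. With the pin home and the lid resting on the rod it reads between 0.75 and 1.05.
- lid_hinge (a point): Point on the hinge axis at mid-width, level with the lid's inner face. Turns with the lid: with the lid shut its axes are those of the chest; its -x runs along the lid towards the tab, its z out of the lid's outer face.
- lid_tab (a point): Centre of the grip zone of the wooden lift tab at the middle of the lid's front edge: 20 mm wide (along the chest's y), 12 thick, 47 long. The point is 30 mm out from the edge, 245 mm from the hinge axis, 6 mm above the lid's inner face. Pinched across its 20 mm width it turns between the fingers as the lid swings.
- lid_window (a point): Centre of a window through the lid in the rod's plane (52 x 26 mm), 164 mm from the hinge axis, 70 mm off mid-width. Under it a steel striker plate, 4 mm thick, 38 wide, with a 13 mm square hole. The plate is adjustable, its setting NOT reported: hole centre 153 to 173 mm from the hinge axis. The plate reaches 55 mm from the hole centre to the hinge side, 30 mm to the tab side.
- rod (a joint): Prop rod angle, rad: 0 level, tip towards the hinge; positive = tip up; range -0.35 to 1.7. Starts stowed in the trunk at -0.28 to -0.10. The pivot is stiff (0.2 N m): the rod stays where left, and can even carry the lid's weight with the pin beside the hole.
- rod_pivot (a point): Pivot axis of the rod, on a lug inside the trunk's front wall: x = -80, y = -70, z = 76 mm in the chest's frame. The rod swings in the plane across the chest's y; 60 mm or more free on both sides of it.
- rod_ball (a point): Centre of the rod's ball collar (19 mm diameter, too big for the hole), 150 mm from the pivot. The rod is round steel, 10 mm diameter, straight from the pivot. Once the pin is in the hole, the lid comes to rest hard on this ball.
- rod_tip (a point): Very end of the round-ended 7 mm pin beyond the ball, 168.5 mm from the pivot. Standing on the plate up to 35 mm short of the hole (hinge side), it slides towards the hole, the rod rising, when the lid is pressed down slowly (10 mm/s) at the tab with about 3 to 8 N, then drops in: the lid sinks about 10 mm. Farther short it wedges; landing past the hole (tab side), the lid pushes it away and falls.
- offcut: Wood offcut 50 x 70 x 35 mm lying in the trunk; leave it. Origin: centre of underside.
- tin: Small can, 48 mm across, 45 mm high, standing in the trunk; leave it. Origin: centre of underside.
- block_a: Upright timber block 70 x 70 x 140 mm; leave it.
- block_b: Lying timber block 150 x 70 x 70 mm; leave it.
- mallet: Hammer lying on the bench; leave it.
- screwdriver: Screwdriver lying on the bench; leave it.
- jar: Jar, 70 mm across, 100 mm high; leave it.
- screwbox: Clear box of screws, 120 x 100 x 60 mm; leave it.

How it is judged:
On the way, in this order (a step that is already met when the one before it is completed fails the run):
1. the lid is lifted right back, leaning against its stop (value of joint lid above 1.7 rad), for 0.2 s.
2. the prop rod is swung up (value of joint rod above 0.45 rad and value of joint lid above 1.2 rad), for 0.2 s.
3. with the pin in the hole the lid is pressed home onto the rod: 12 N or more between them, all touching faces added up (a push of 3 to 8 N at the tab does it) (z of rod_tip in the frame of lid_hinge above 0.001 m and contact force between rod and lid above 12 N), for 0.2 s.
At the end, for the whole second after the job is handed in: The rod's pin stands in the hole of the striker plate, its end at least 5 mm past the plate's free face, the lid rests at rest on the rod (lid angle 0.75 to 1.1 rad, at least 0.5 N on the rod) and is let go (z of rod_tip in the frame of lid_hinge above 0.001 m and x of rod_tip in the frame of lid_hinge between -0.2 and -0.12 m and value of joint lid between 0.75 and 1.1 rad and contact force between rod and lid above 0.5 N and velocity of joint lid between -0.05 and 0.05 rad/s); the robot touches nothing.
It fails at once if the rod and the lid are forced against each other with more than 50 N, all their touching faces added up (contact force between rod and lid above 50 N).
It fails at once if the lid drops or slams (falls faster than 1.5 rad/s) (velocity of joint lid below -1.5 rad/s).
It fails at once if a bystander is moved by more than 30 mm (distance of any of offcut, tin, block_a, block_b, mallet, screwdriver, jar, screwbox from where it was at the start of the episode above 0.03 m).
It also fails if it takes over 72 s, if anything falls off the work surface, if the arm or the gripper's body presses on something with over 40 N, if the wrist force passes 120 N, or if a joint passes its speed limit or range.

### The arm

A 7-joint arm with a two-finger parallel gripper is mounted at the origin on the work surface. World frame = base frame: x ahead of the robot, y to its left, z up, the work surface at z = 0. Lengths are in m, angles in rad, forces in N, time in s.
With the tool pointing down it reaches from about 0.35 to 0.9 m from the base axis. Payload 8.1 kg.
Tool frame: the origin (TCP) lies at the centre of the arm's flange, where the gripper is bolted on; the fingertips stand 178 mm ahead of it and the grasp point (between the pads) lies 159 mm ahead of it; x points along the fingers, z is the direction in which the jaws open and shut, and the axes are right-handed (so a half turn about x gives the same grasp; the last joint's range is limited). The gripper opens to 92 mm and grips with 3 to 60 N. Pads are 19 mm wide; open, the fingers measure 130 mm over their backs; the gripper's body (75 mm by 190 mm) begins 47 mm behind the grasp point.
Start: joints at [1.025, 0.434, 0.025, 1.573, -0.012, 1.134, -0.075], TCP at [0.268, -0.565, 0.405] pointing down, gripper open.
Joint ranges: [-2.62, 2.62], [-0.44, 2.09], [-1.27, 1.32], [0.08, 2.57], [-1.32, 4.46], [0.12, 2], [-2.74, 2.74]. Speed limits (rad/s): [2.22, 2.22, 3.01, 3.01, 3.14, 3.14, 3.14].

### API

Orientations are given as a rotation vector (axis times angle).
In Python, from cell import arm, get_image, search_frame, pinpoint gives the robot as it stands.
- The arm moves only by the tool arm_command, never from a script. Its argument "motion" is a list of rows, each a list of 7 numbers: the finger opening in mm, from 0 to 91.8, then the shift along the tool's x, y, z in mm, then the turn, a rotation vector about the tool's x, y, z in degrees. In form: [[fingers, x, y, z, ax, ay, az], ...]. A call has 1 to 5 rows; each row shifts and turns the commanded pose from where the row before left it, along the tool's axes as they then stand; what a row does not reach is not made up. A row lasts 1/8 s, in which the tool goes at most 62.5 mm and 10.7 degrees, less where a joint would pass 70% of its speed; a pose out of reach is approached as far as the arm can. A call with a gripper value outside its range is refused whole. The fingers move at their own pace and stop on an object; "newtons" is the grip in N (left out, the last holds). Time passes only in rows, so rows that do not move let the fingers close. It gives the time, the measured TCP pose, the force and the opening at its end, in the units of the state.
- arm.observe(): the state, without advancing time (a new reading comes with each control period).
- get_image(name): name is "scene" or "top"; returns a dict with "frame" (420x560x3 uint8, red, green, blue), "range_z" (420x560 float32, m along the optical axis (not along the pixel's ray), 0 where there is no reading), "K" (3x3 intrinsics, pixels), "origin" and "rotation" of the camera in the world. Camera axes: x right, y down, z forward; pixel columns grow to the right and rows downward; lengths in m; the calibration is good to about 2 mm. A picture is of the moment at which its call begins.
- arm.sign_off(): hands the job in, once; it reports no verdict.
Trained networks look in the newest picture that a camera, given by its name, has taken for a name from the list of things; names that differ only in an ending like _2 or _b are one class to them, and where a whole thing is asked for, a point or a joint stands for the part that bears it (a point fixed in the world has none). Each returns a list of dicts, best first, with "p" (0 to 1); they miss things now and then, are a little off and sometimes report something else, mostly with a low value. They report only what shows in the picture. A call takes as long as a camera call.
- search_frame(camera, target): "point" ([x, y, z] in m, in world coordinates, good to about 4 mm: the middle of the surface that is visible of it).
- pinpoint(camera, target): "point" ([x, y, z] in m, in world coordinates, good to about 4 mm: a listed point, or the origin of a listed thing).
The state is a dict: "clock": time; "joints": joint angles; "dq": joint speeds; "joint_efforts": joint torques, N m; "position": TCP position; "ee_rot": TCP orientation; "force": force on the tool from outside, world axes, zero at the start; "ft_torque": the same for the moment, N m; "width": opening from 0.0 (shut) to 1.0 (fully open).
Only numpy, scipy, OpenCV 4.12 (cv2) and the standard library are available. Lean on these libraries where they do the work, as an engineer would, in place of code of your own. Each camera call takes 0.05 s, during which the arm holds its last target. There are 200 camera calls.

## Working session

There is one attempt and no reset: what is moved stays moved. The work goes in short steps, Python scripts to look and compute and a tool call to move; the robot and the scene stay as the last step left them, time stands still between calls to the robot, and variables do not carry over. Pictures are saved under pics/ and viewed, about 8 in all and at most 12, crops included, and the job is handed in when it is done.

Besides the shell and the picture viewer there is one more tool, called as name(argument=value, ...) on one line, values as JSON. arm_command: Moves the arm, as the interface text tells. Its arguments: {"type":"object","properties":{"motion":{"type":"array"},"newtons":{"type":"number"}},"required":["motion"]}

```bash
mkdir -p pics; ls
python3 - <<'E'
from cell import arm,get_image,search_frame,pinpoint
import cv2,numpy as np
s=arm.observe();print(s)
for c in("scene","top"):
    i=get_image(c);cv2.imwrite(f"pics/{c}0.png",i["frame"][:,:,::-1]);print(c,i["origin"],i["rotation"])
    for n in("chest","lid_hinge","lid_tab","lid_window","block_a","block_b","jar","mallet","screwbox"):
        r=pinpoint(c,n);print(n,[(np.round(q["point"],3).tolist(),round(q["p"],2)) for q in r[:2]])
a=cv2.imread("pics/scene0.png");b=cv2.imread("pics/top0.png")
cv2.imwrite("pics/both0.png",cv2.resize(np.vstack([a,b]),(400*1,600)))
E
```

```text
pics
{'clock': 0.0, 'joints': array([ 1.02541046,  0.43521283,  0.02499495,  1.57410176, -0.01160275,
        1.13398301, -0.075119  ]), 'dq': array([ 1.11130252e-04, -1.94814491e-04, -9.48926933e-04,  6.82998013e-05,
        1.18804040e-03,  1.63299041e-03, -6.98387043e-04]), 'joint_efforts': array([-2.07165313e-04, -6.67854810e+01,  9.84900780e-01, -3.14470768e+01,
       -6.06294698e-02,  4.28700924e-02,  1.81501996e-04]), 'position': array([ 0.26764828, -0.56453436,  0.40394951]), 'ee_rot': array([ 0.87800536,  1.38811495, -0.87684878]), 'force': array([ 0.72637349,  0.67517315, -0.02031648]), 'ft_torque': array([0.00849249, 0.0511604 , 0.05711283]), 'width': 1.0004747355986112}
scene [ 1.38328555 -0.49221719  0.82342679] [-1.95623806 -1.15569584  0.56539542]
chest [([0.598, 0.029, -0.001], 0.63)]
lid_hinge [([0.631, 0.126, 0.091], 0.85)]
lid_tab [([0.556, -0.106, 0.097], 0.73), ([0.633, -0.492, 0.001], 0.58)]
lid_window [([0.65, -0.051, 0.095], 0.89), ([0.618, 0.497, -0.0], 0.4)]
block_a [([0.632, -0.491, 0.001], 0.8), ([0.374, -0.434, 0.002], 0.67)]
block_b [([0.632, -0.491, 0.001], 0.8), ([0.374, -0.434, 0.002], 0.67)]
jar [([0.445, -0.107, -0.002], 0.64), ([0.494, 0.47, -0.002], 0.56)]
mallet [([0.516, -0.336, -0.003], 0.72)]
screwbox [([0.618, 0.496, -0.0], 0.85), ([0.633, -0.491, -0.003], 0.25)]
top [0.45928634 0.01333517 1.27384899] [-2.22173973  2.1587209  -0.08028133]
chest [([0.596, 0.027, 0.002], 0.76)]
lid_hinge [([0.628, 0.128, 0.086], 0.57), ([0.612, 0.499, 0.005], 0.35)]
lid_tab [([0.556, -0.106, 0.092], 0.8)]
lid_window [([0.644, -0.048, 0.096], 0.72), ([0.614, 0.499, 0.005], 0.43)]
block_a [([0.637, -0.489, -0.001], 0.98), ([0.369, -0.431, -0.001], 0.58)]
block_b [([0.637, -0.489, -0.001], 0.98), ([0.369, -0.431, -0.001], 0.58)]
jar [([0.496, 0.47, 0.001], 0.96), ([0.555, -0.109, 0.092], 0.69)]
mallet [([0.522, -0.33, -0.001], 0.75)]
screwbox [([0.616, 0.496, 0.004], 0.73)]
```

View pics/both0.png

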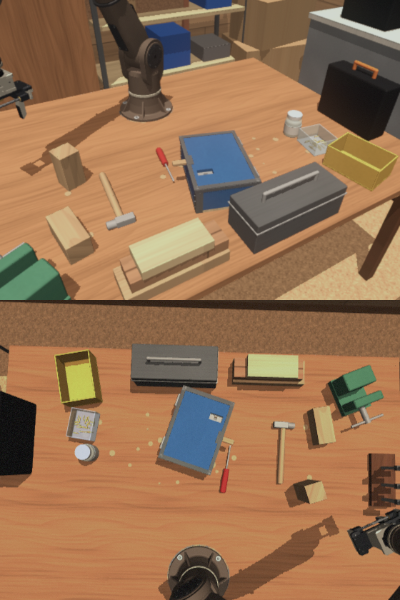

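```bash
cat > h.py <<'E'
import numpy as np
from scipy.spatial.transform import Rotation as R
from cell import arm,get_image,search_frame,pinpoint
# chest fit: local -> measured xy
L=np.array([[0,0],[0,0],[.105,0],[.105,0],[-.14,0],[-.14,0],[-.059,-.07],[-.059,-.07]])
W=np.array([[.598,.029],[.596,.027],[.631,.126],[.628,.128],[.556,-.106],[.556,-.106],[.65,-.051],[.644,-.048]])
l=L-L.mean(0);w=W-W.mean(0)
yaw=np.arctan2((l[:,0]*w[:,1]-l[:,1]*w[:,0]).sum(),(l*w).sum())
C=R.from_euler('z',yaw); O=np.r_[W.mean(0),0]-C.apply(np.r_[L.mean(0),0])
toW=lambda p:C.apply(p)+O
toC=lambda p:C.inv().apply(np.asarray(p)-O)
def tab(th): return toW([.105-.245*np.cos(th)-.006*-np.sin(th)*-1*-1,0,.09+.245*np.sin(th)+.006*np.cos(th)])
def down(tilt=0,flip=False):
    # tool x down (tilted about chest y by tilt rad), tool z along +-chest y
    x=C.apply([np.sin(tilt),0,-np.cos(tilt)]); z=C.apply([0,1,0])*(-1 if flip else 1)
    return R.from_matrix(np.c_[x,np.cross(z,x),z])
def state():
    s=arm.observe(); r=R.from_rotvec(s['ee_rot']); return s,np.array(s['position']),r
def delta(p,r,g,rt,ahead=.159):
    # tool-frame shift (mm) and turn (deg) taking flange pose p,r to grasp point g, orientation rt
    t=g-rt.apply([ahead,0,0]); return np.round(r.inv().apply(t-p)*1000,1),np.round((r.inv()*rt).as_rotvec(degrees=True),1)
E
python3 - <<'E'
from h import *
print(np.degrees(yaw),O,np.round(np.linalg.norm(np.c_[[toW(np.r_[a,0])[:2] for a in L]]-W,axis=1)*1000,1))
s,p,r=state();print(r.as_matrix().round(3))
for f in(0,1):
    for dz in (.06,0): print(f,delta(p,r,tab(0)+[0,0,dz],down(0,f)))
print(tab(0),tab(1.95))
E
```

```text
72.56348313619347 [0.59772088 0.02753902 0.        ] [1.5 1.8 2.5 1.2 0.2 0.2 3.4 3.3]
[[ 0.     0.904  0.428]
 [-0.     0.428 -0.904]
 [-1.    -0.     0.   ]]
0 (array([  89.7,  456.8, -291.1]), array([132.8,   0. ,  -0. ]))
0 (array([ 149.7,  456.8, -291.1]), array([132.8,   0. ,  -0. ]))
1 (array([  89.7,  456.8, -291.1]), array([-47.2,   0. ,   0. ]))
1 (array([ 149.7,  456.8, -291.1]), array([-47.2,   0. ,   0. ]))
[ 0.55577004 -0.10602792  0.096     ] [0.65803064 0.21955872 0.31537405]
```

arm_command(motion=[[60,0,40,-26,-9.44,0,0],[60,0,0,0,-9.44,0,0],[60,0,0,0,-9.44,0,0],[60,0,0,0,-9.44,0,0],[60,0,0,0,-9.44,0,0]], newtons=15)

```text
clock: 1.62
position: [0.2928, -0.5241, 0.4048]
ee_rot: [0.234, 1.558, -0.235]
force: [0.6, 0.3, 0.7]
width: 0.657
```

Run:
```python
from h import *
s,p,r=state();print(s['clock'],delta(p,r,tab(0)+[0,0,.05],down(0,1)),delta(p,r,tab(0),down(0,1)),s['joints'].round(2))
```

```text
1.625 (array([ 99.7, 477. , 128.2]), array([0.3, 0. , 0. ])) (array([149.7, 477. , 128.2]), array([0.3, 0. , 0. ])) [ 1.09  0.4  -0.17  1.62  0.07  1.12  0.61]
```

arm_command(motion=[[60,0,50,13,0,0,0],[60,0,50,13,0,0,0],[60,0,50,13,0,0,0],[60,0,50,13,0,0,0],[60,0,50,13,0,0,0]])

```text
clock: 2.25
position: [0.4304, -0.3036, 0.405]
ee_rot: [0.239, 1.557, -0.239]
force: [1.0, -1.1, 0.4]
width: 0.652
```

arm_command(motion=[[60,10,50,13,0,0,0],[60,20,50,13,0,0,0],[60,20,50,13,0,0,0],[60,20,50,13,0,0,0],[60,20,27,10,0.3,0,0]])

```text
clock: 2.88
position: [0.5581, -0.1041, 0.3143]
ee_rot: [0.242, 1.556, -0.24]
force: [0.6, -0.7, 0.0]
width: 0.653
```

Run:
```python
from h import *
import cv2
s,p,r=state();print(s['clock'],delta(p,r,tab(0),down(0,1)),s['joints'].round(2))
a=get_image("scene")['frame'];b=get_image("top")['frame']
for c in("scene","top"):print(pinpoint(c,"lid_tab")[:1])
cv2.imwrite("pics/p2.png",np.hstack([a[150:350,200:400],b[150:350,200:400]])[:,:,::-1].repeat(2,0).repeat(2,1))
```

```text
2.875 (array([59.3, -2.6, -1.6]), array([-0.1,  0. , -0.1])) [ 0.33  0.46 -0.33  1.8   0.18  0.91 -0.39]
[{'point': [0.5553, -0.1062, 0.0969], 'p': 0.97}]
[{'point': [0.5581, -0.1054, 0.0908], 'p': 0.67}]
```

arm_command(motion=[[60,20,-2,-1.5,0,0,0],[60,20,0,0,0,0,0],[60,12,0,0,0,0,0],[60,7,0,0,0,0,0],[60,0,0,0,0,0,0]])

```text
clock: 3.7
position: [0.5548, -0.1089, 0.2558]
ee_rot: [0.243, 1.557, -0.243]
force: [-0.0, -0.2, 0.5]
width: 0.654
```

arm_command(motion=[[15,0,0,0,0,0,0],[15,0,0,0,0,0,0],[15,0,0,0,0,0,0],[15,0,0,0,0,0,0]], newtons=15)

```text
clock: 4.2
position: [0.5549, -0.1085, 0.2559]
ee_rot: [0.243, 1.557, -0.243]
force: [0.5, -0.9, 0.1]
width: 0.265
```

Run:
```python
from h import *
s,p,r=state();print(s['clock'],s['force'],s['width']*91.8,delta(p,r,tab(0),down(0,1)))
g=p+r.apply([.159,0,0]);print(toC(g))
g0=tab(0); prev=g0
for th in np.linspace(0,1.88,16)[1:]:
    g=tab(th);print(round(th,2),np.round(r.inv().apply(g-prev)*1000,1));prev=g
```

```text
4.2 [ 0.47980825 -0.91212981  0.14014486] 24.37113006559415 (array([0.9, 2.6, 0.1]), array([-0.3,  0. , -0. ]))
[-1.42633566e-01  6.98551683e-05  9.68850355e-02]
0.13 [-30.6   2.7  -0. ]
0.25 [-30.    6.5  -0. ]
0.38 [-29.   10.2  -0. ]
0.5 [-27.5  13.7  -0.1]
0.63 [-25.5  17.   -0.1]
0.75 [-23.2  20.1  -0.1]
0.88 [-20.5  22.8  -0.1]
1.0 [-17.5  25.2  -0.1]
1.13 [-14.2  27.2  -0.1]
1.25 [-10.7  28.8  -0.1]
1.38 [-7.  29.9 -0.2]
1.5 [-3.2 30.5 -0.2]
1.63 [ 0.6 30.7 -0.2]
1.75 [ 4.5 30.4 -0.2]
1.88 [ 8.2 29.6 -0.2]
```

Closing is still in progress; let it finish, then lift.

arm_command(motion=[[15,0,0,0,0,0,0],[15,0,0,0,0,0,0],[15,-5,0,0,0,0,0],[15,-10,1,0,0,0,0],[15,-15.6,1.7,0,0,0,0]])

```text
clock: 4.82
position: [0.556, -0.1061, 0.2868]
ee_rot: [0.243, 1.556, -0.243]
force: [5.6, 0.1, -2.8]
width: 0.216
```

arm_command(motion=[[15,-30,6.5,0,0,0,0],[15,-29,10.2,0,0,0,0],[15,-27.5,13.7,0,0,0,0],[15,-25.5,17,0,0,0,0],[15,-23.2,20.1,0,0,0,0]])

```text
clock: 5.45
position: [0.576, -0.0419, 0.4227]
ee_rot: [0.243, 1.557, -0.244]
force: [5.6, -0.4, -4.6]
width: 0.218
```

Run:
```python
from h import *
s,p,r=state();g=toC(p+r.apply([.159,0,0]));print(s['clock'],s['force'],s['width']*91.8,g,np.arctan2(g[2]-.09,.105-g[0]),np.hypot(g[2]-.09,.105-g[0]))
print(pinpoint("scene","lid_tab")[:1],p+r.apply([.159,0,0]))
```

```text
5.45 [ 5.64489907 -0.42339881 -4.59759115] 20.045855593158127 [-7.29126640e-02 -9.60620679e-05  2.63674532e-01] 0.7733444641933948 0.24862775234012693
[{'point': [0.5553, -0.1062, 0.0969], 'p': 0.97}] [ 0.57596433 -0.04205206  0.26367453]
```

arm_command(motion=[[15,-20.5,22.8,0,0,0,0],[15,-17.5,25.2,0,0,0,0],[15,-14.2,27.2,0,0,0,0],[15,-10.7,28.8,0,0,0,0],[15,-7,29.9,0,0,0,0]])

```text
clock: 6.12
position: [0.6161, 0.0863, 0.4923]
ee_rot: [0.242, 1.559, -0.244]
force: [-1.1, -1.9, -0.3]
width: 0.218
```

arm_command(motion=[[15,-3.2,30.5,0,0,0,0],[15,0.6,30.7,0,0,0,0],[15,3.5,22,0,0,0,0],[15,4,18,0,0,0,0],[15,3,11,0,0,0,0]])

```text
clock: 6.75
position: [0.6501, 0.1952, 0.4843]
ee_rot: [0.242, 1.559, -0.239]
force: [-4.8, 3.0, 7.1]
width: 0.215
```

Run:
```python
from h import *
import cv2
s,p,r=state();g=toC(p+r.apply([.159,0,0]));print(s['clock'],s['force'],s['width']*91.8,g,np.arctan2(g[2]-.09,.105-g[0]),np.hypot(g[2]-.09,.105-g[0]))
a=get_image("scene")['frame'];print(s['joints'].round(2))
for n in("lid_tab","lid_window","rod_pivot","rod_ball","rod_tip","lid_hinge"):
    for c in("scene","top"):
        if n=="lid_tab" and c=="top": get_image("top")
        for q in pinpoint(c,n)[:1]: print(n,c,np.round(toC(q['point'])*1000,1),round(q['p'],2))
cv2.imwrite("pics/p3.png",cv2.resize(a[100:340,200:480],(840,720))[:600,:800,::-1])
```

```text
6.75 [-4.81386137  3.04833864  7.10247713] 19.744257186578945 [0.17587545 0.00054993 0.32533389] 1.8633259552762484 0.24577504007713846
[-0.14  0.52 -0.39  1.27  0.19  1.39 -0.82]
lid_tab scene [171.2   2.4 329.4] 0.95
lid_tab top [-505.9   80.2   -3.2] 0.17
lid_window scene [154.6 -69.8 247.4] 0.66
lid_window top [153.6 -64.9 248.7] 0.75
rod_pivot scene [-82.5 -68.5  75.5] 0.77
rod_pivot top [-76.5 -69.2  79.4] 0.72
rod_ball scene [ 68.3 -74.1  53.1] 0.79
rod_ball top [ 68.  -70.9  52. ] 0.75
rod_tip scene [ 85.1 -68.   51.1] 0.5
rod_tip top [ 84.5 -72.1  47.8] 0.59
lid_hinge scene [105.2  -1.4  89.1] 0.92
lid_hinge top [108.1  -0.6  87.4] 0.65
```

View pics/p3.png

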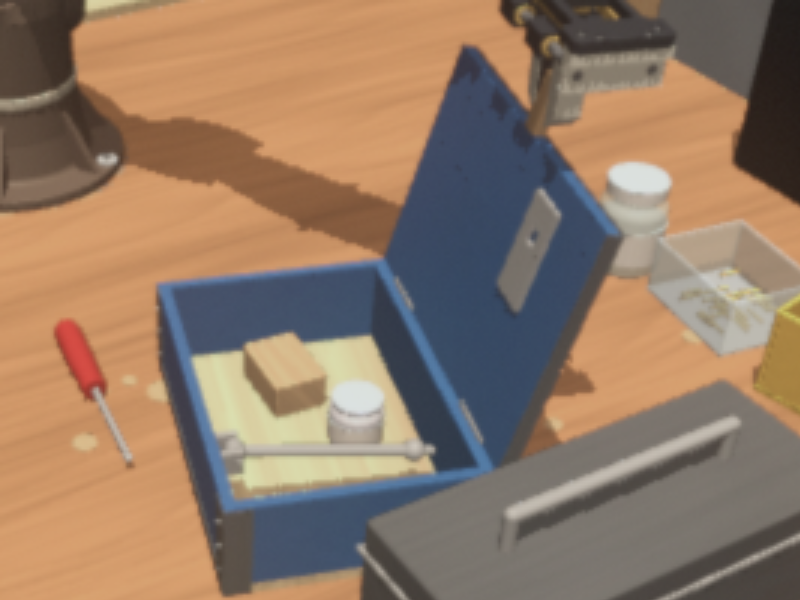

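arm_command(motion=[[60,0,0,0,0,0,0],[60,0,0,0,0,0,0],[60,0,0,0,0,0,0],[60,-15,0,0,0,0,0],[60,-40,0,0,0,0,0]])

```text
clock: 8.07
position: [0.6511, 0.1923, 0.5381]
ee_rot: [0.242, 1.56, -0.245]
force: [0.5, 0.1, 0.5]
width: 0.646
```

```bash
cat >> h.py <<'E'
P=np.array([-.080,-.07,.076])
def cloud(c):
    i=get_image(c);z=i['range_z'];K=i['K'];v,u=np.mgrid[:z.shape[0],:z.shape[1]]
    X=np.stack([(u-K[0,2])/K[0,0]*z,(v-K[1,2])/K[1,1]*z,z],-1)
    rot=np.asarray(i['rotation']);rot=R.from_rotvec(rot) if rot.size==3 else R.from_matrix(rot)
    w=rot.apply(X.reshape(-1,3))+i['origin']
    return i['frame'],toC(w).reshape(X.shape),z>0
E
python3 - <<'E'
from h import *
import cv2
f,X,ok=cloud("scene")
s,p,r=state();print(s['clock'],s['force'],p)
# lid inner surface: blue pixels behind the rim
hsv=cv2.cvtColor(f,cv2.COLOR_RGB2HSV)
m=ok&(X[...,0]>.09)&(X[...,0]<.22)&(X[...,2]>.12)&(X[...,2]<.3)&(abs(X[...,1])<.14)
b=m&(hsv[...,1]>110)&(hsv[...,0]>95)&(hsv[...,0]<130)
A=X[b];co=np.polyfit(A[:,2]-.09,A[:,0]-.105,1);print(b.sum(),"lid angle",np.pi/2+np.arctan(co[0]),co)
th=np.pi/2+np.arctan(co[0])
d=(X[...,0]-.105)*-np.cos(th)+(X[...,2]-.09)*np.sin(th)
g=m&(hsv[...,1]<70)
print(g.sum(),"plate y",np.percentile(X[g][:,1],[2,98]),"d",np.percentile(d[g],[1,3,50,97,99]))
cv2.imwrite("pics/p4.png",cv2.resize(f[130:220,340:420],(800,600*1),interpolation=cv2.INTER_CUBIC)[:,:,::-1])
np.savez("d.npz",d=d,X=X)
for n in("rod_ball","rod_tip"):print(n,[toC(q['point']).round(3) for q in pinpoint("scene",n)[:1]])
E
```

```text
8.125 [-1.22565399  0.36419692  4.21592833] [0.65111396 0.19275573 0.54564673]
2447 lid angle 1.9533349851851387 [ 0.40235937 -0.00161914]
1008 plate y [-0.11084429  0.13457256] d [0.10396637 0.11152063 0.1876634  0.21742244 0.21795556]
rod_ball [array([ 0.069, -0.068,  0.05 ])]
rod_tip [array([ 0.086, -0.07 ,  0.051])]
```

View pics/p4.png

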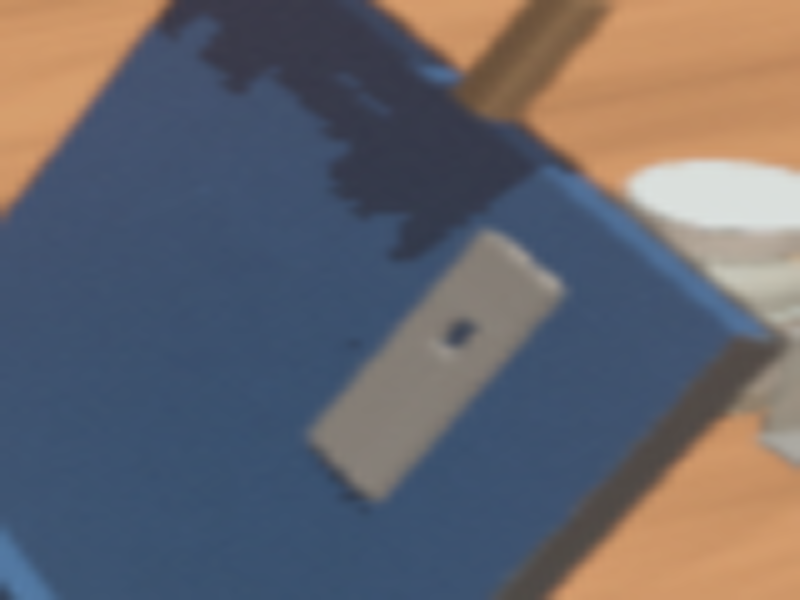

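Run:
```python
from h import *
z=np.load("d.npz");d,X=z['d'],z['X']
for u,v in((384,181),(388,179),(386,184),(386,177),(392,170),(375,199)):print(u,v,d[v,u].round(4),X[v,u].round(3))
s,p,r=state()
T=down(.45,1)
# lift direction and approach to rod point at 112 mm, phi=-.16
phi=-.165;g=P+.112*np.array([np.cos(phi),0,np.sin(phi)])
for h in(.12,.0):print(h,delta(p,r,toW(g)+np.array([0,0,h]),T))
for Rh in(.158,.163,.168):
  for sh in(.0,.015,.02):
    dd=Rh-sh;a=np.hypot(.185,.014);print(Rh,sh,np.arccos((a*a+.1685**2-dd*dd)/(2*a*.1685))+np.arctan2(.014,.185))
```

```text
384 181 0.1578 [ 0.162 -0.065  0.237]
388 179 0.1709 [ 0.164 -0.077  0.251]
386 184 0.1597 [ 0.159 -0.081  0.24 ]
386 177 0.1646 [ 0.169 -0.056  0.242]
392 170 0.1919 [ 0.172 -0.072  0.27 ]
375 199 0.1113 [ 0.144 -0.07   0.194]
0.12 (array([ 220.9, -213. ,   68.8]), array([-0.3,  0.3, 25.6]))
0.0 (array([ 340.9, -213.4,   68.3]), array([-0.3,  0.3, 25.6]))
0.158 0.0 0.996106605363292
0.158 0.015 0.9018666428441082
0.158 0.02 0.8708641299620681
0.163 0.0 1.0279771123204657
0.163 0.015 0.9330655390540568
0.163 0.02 0.9018666428441082
0.168 0.0 1.060100861799147
0.168 0.015 0.9644742312448082
0.168 0.02 0.9330655390540568
```

arm_command(motion=[[40,0,-40,17,0,0,0],[40,10,-50,20,0,0,0],[40,30,-50,20,0,0,0],[40,40,-43,8,0,0,0],[40,40,-30,3,0,0,0]])

```text
clock: 8.85
position: [0.6506, -0.0339, 0.4173]
ee_rot: [0.244, 1.557, -0.246]
force: [0.8, -0.2, 0.3]
width: 0.433
```

arm_command(motion=[[40,0,0,0,0,0,8.5],[40,0,0,0,0,0,8.5],[40,0,0,0,0,0,8.5],[40,0,0,0,0,0,0]])

```text
clock: 9.35
position: [0.6508, -0.0332, 0.4176]
ee_rot: [0.581, 1.462, 0.103]
force: [0.1, -1.3, -1.1]
width: 0.439
```

Run:
```python
from h import *
s,p,r=state();print(s['clock'],s['joints'].round(2),s['force'])
T=down(.45,1);phi=-.165;g=P+.112*np.array([np.cos(phi),0,np.sin(phi)])
for h in(.05,.0):print(h,delta(p,r,toW(g)+np.array([0,0,h]),T))
```

```text
9.35 [ 0.45  0.52 -0.54  1.52 -0.19  1.03 -0.24] [ 0.12759998 -1.2731552  -1.14423049]
0.05 (array([152.1, -68.6,   1.5]), array([-0.5,  0.1,  0.3]))
0.0 (array([197.3, -90.1,   1.5]), array([-0.5,  0.1,  0.3]))
```

arm_command(motion=[[40,40,-30,1.5,-0.5,0,0.3],[40,50,-25,0,0,0,0],[40,40,-13.6,0,0,0,0],[40,22,0,0,0,0,0],[40,20,-10,0,0,0,0]])

```text
clock: 9.98
position: [0.6542, -0.0258, 0.2288]
ee_rot: [0.571, 1.461, 0.118]
force: [1.3, 0.3, 0.3]
width: 0.437
```

arm_command(motion=[[40,15,-7,0,0,0,0],[40,10.3,-4.5,0,0,0,0],[40,0,0,0,0,0,0]])

```text
clock: 10.35
position: [0.6546, -0.0273, 0.2014]
ee_rot: [0.575, 1.459, 0.116]
force: [1.3, -0.5, -0.4]
width: 0.441
```

Run:
```python
from h import *
import cv2
s,p,r=state();print(s['clock'],s['force'])
T=down(.45,1);phi=-.165;g=P+.112*np.array([np.cos(phi),0,np.sin(phi)])
print(delta(p,r,toW(g),T))
a=get_image("scene")['frame']
cv2.imwrite("pics/p5.png",cv2.resize(a[180:310,250:380],(600,600))[:,:,::-1])
```

```text
10.35 [ 1.31878901 -0.45459641 -0.36451457]
(array([-0.9, -3.3, -0.7]), array([0.2, 0.1, 0. ]))
```

View pics/p5.png

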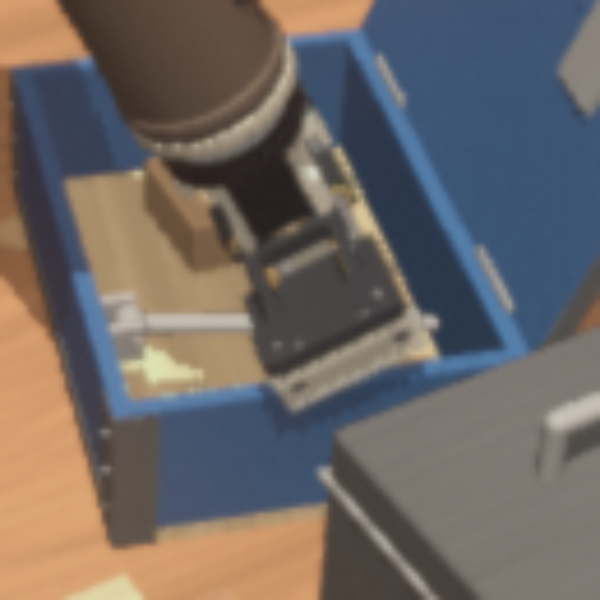

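arm_command(motion=[[40,-1,-3,-0.5,0,0,0],[5,0,0,0,0,0,0],[5,0,0,0,0,0,0],[5,0,0,0,0,0,0],[5,0,0,0,0,0,0]], newtons=15)

```text
clock: 11.02
position: [0.6529, -0.0302, 0.2016]
ee_rot: [0.575, 1.459, 0.117]
force: [1.3, -3.8, 4.4]
width: 0.102
```

arm_command(motion=[[5,0,0,0,0,0,0],[5,0,0,0,0,0,0]])

```text
clock: 11.28
position: [0.6529, -0.0302, 0.2016]
ee_rot: [0.575, 1.459, 0.117]
force: [1.5, -3.3, 5.9]
width: 0.1
```

Run:
```python
from h import *
s,p,r=state();g=toC(p+r.apply([.159,0,0]));print(s['clock'],s['force'],s['width']*91.8,g)
v=g-P;rad=np.hypot(v[0],v[2]);ph=np.arctan2(v[2],v[0]);print(rad,ph)
prev=ph
for a in np.linspace(ph,.94,11)[1:]:
    print(round(a,2),np.round(r.inv().apply(C.apply(rad*np.array([np.cos(a)-np.cos(prev),0,np.sin(a)-np.sin(prev)])))*1000,1));prev=a
```

```text
11.275 [ 1.49476321 -3.29673488  5.94671672] 9.224399395440654 [ 0.03058669 -0.07028045  0.05843996]
0.11197218497170255 -0.15747503147264702
-0.05 [-10.5   6.4   0.1]
0.06 [-11.1   5.3   0.1]
0.17 [-11.6   4.    0. ]
0.28 [-12.    2.7   0. ]
0.39 [-12.2   1.4   0. ]
0.5 [-12.3   0.    0. ]
0.61 [-12.2  -1.3   0. ]
0.72 [-12.   -2.6   0. ]
0.83 [-11.6  -3.9   0. ]
0.94 [-11.1  -5.2  -0. ]
```

arm_command(motion=[[5,-10.5,6.4,0,0,0,0],[5,-11.1,5.3,0,0,0,0],[5,-11.6,4,0,0,0,0],[5,-12,2.7,0,0,0,0],[5,-12.2,1.4,0,0,0,0]])

```text
clock: 11.9
position: [0.6504, -0.0367, 0.2625]
ee_rot: [0.576, 1.459, 0.117]
force: [3.5, 0.5, -2.4]
width: 0.104
```

arm_command(motion=[[5,-12.3,0,0,0,0,0],[5,-12.2,-1.3,0,0,0,0],[5,-12,-2.6,0,0,0,0],[5,-11.6,-3.9,0,0,0,0],[5,-11.1,-5.2,0,0,0,0]])

```text
clock: 12.52
position: [0.6392, -0.0728, 0.31]
ee_rot: [0.576, 1.458, 0.118]
force: [4.3, 2.8, -0.6]
width: 0.104
```

Run:
```python
from h import *
import cv2
s,p,r=state();g=toC(p+r.apply([.159,0,0]));print(s['clock'],s['force'],s['width']*91.8,g)
v=g-P;print(np.hypot(v[0],v[2]),np.arctan2(v[2],v[0]))
for c in("scene","top"):
    f=get_image(c)['frame']
    if c=="scene":cv2.imwrite("pics/p6.png",cv2.resize(f[130:310,240:430],(633,600))[:,:,::-1])
    for n in("rod_ball","rod_tip"):
        for q in pinpoint(c,n)[:1]:
            w=toC(q['point'])-P;print(c,n,w.round(3),np.arctan2(w[2],w[0]),round(q['p'],2))
```

```text
12.525 [ 4.26781105  2.8226428  -0.58264615] 9.55273619273723 [-0.01399803 -0.06994563  0.1668959 ]
0.11233132298086876 0.9427497879117699
scene rod_ball [0.093 0.001 0.116] 0.8966778506005993 0.48
scene rod_tip [ 0.102 -0.     0.138] 0.9341772456067051 0.7
top rod_ball [0.282 0.069 0.234] 0.6923701354706928 0.65
top rod_tip [ 0.103 -0.     0.13 ] 0.8989387679566974 0.61
```

View pics/p6.png

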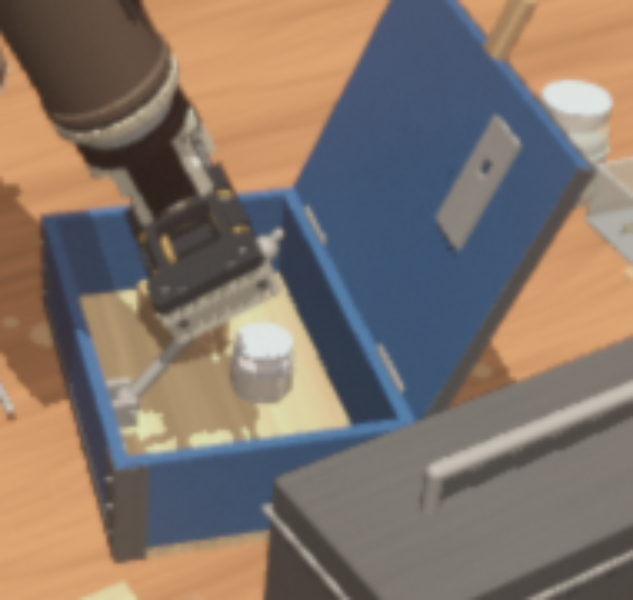

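arm_command(motion=[[40,0,0,0,0,0,0],[40,0,0,0,0,0,0],[40,0,0,0,0,0,0],[40,-20,0,0,0,0,0],[40,-50,0,0,0,0,0]])

```text
clock: 13.45
position: [0.6292, -0.101, 0.3707]
ee_rot: [0.576, 1.464, 0.118]
force: [1.3, -0.9, 0.6]
width: 0.439
```

arm_command(motion=[[40,-60,0,0,0,0,0],[40,-60,0,0,0,0,0],[50,-20,0,0,0,0,-8.5],[50,0,0,0,0,0,-8.5],[50,0,0,0,0,0,-8.5]])

```text
clock: 14.08
position: [0.6113, -0.16, 0.4988]
ee_rot: [0.237, 1.553, -0.238]
force: [-0.7, 0.8, -1.3]
width: 0.544
```

Run:
```python
from h import *
import cv2
s,p,r=state();print(s['clock'],s['force'],p)
for c in("scene","top"):
    f=get_image(c)['frame']
    for n in("rod_ball","rod_tip","lid_tab"):
        for q in pinpoint(c,n)[:1]:
            w=toC(q['point'])-P;print(c,n,w.round(3),np.arctan2(w[2],w[0]),round(q['p'],2),toC(q['point']).round(3))
for h in(.07,0):print(delta(p,r,tab(1.95)+[0,0,h],down(0,1)))
```

```text
14.075 [-0.67827416  0.76897587 -1.25450744] [ 0.61127714 -0.16004237  0.49878283]
scene rod_ball [ 0.096 -0.004  0.117] 0.8815882780738262 0.69 [ 0.016 -0.074  0.193]
scene rod_tip [ 0.104 -0.001  0.134] 0.9106324662722978 0.66 [ 0.024 -0.071  0.21 ]
scene lid_tab [0.28  0.074 0.238] 0.7044240387039562 0.63 [0.2   0.004 0.314]
top rod_ball [ 0.094 -0.     0.117] 0.8932963613000754 0.59 [ 0.014 -0.07   0.193]
top rod_tip [ 0.107 -0.002  0.13 ] 0.8841651506097877 0.73 [ 0.027 -0.072  0.206]
top lid_tab [0.284 0.073 0.236] 0.6933554156359972 0.8 [0.204 0.003 0.312]
(array([-45.9, 376.3, -68.3]), array([ 0.1,  0.3, -0. ]))
(array([ 24.1, 376.3, -68.6]), array([ 0.1,  0.3, -0. ]))
```

arm_command(motion=[[50,-30,30,-10,0,0,0],[50,-16,50,-15,0,0,0],[50,0,60,-15,0,0,0],[50,0,60,-15,0,0,0],[50,0,60,-13.4,0,0,0]])

```text
clock: 15.1
position: [0.6231, 0.1099, 0.5456]
ee_rot: [0.242, 1.553, -0.233]
force: [0.6, -0.5, -0.2]
width: 0.542
```

arm_command(motion=[[50,0,50,0,0,0,0],[50,0,40,0,0,0,0],[50,0,26.3,0,0,0,0],[50,10,0,0,0,0,0],[50,10,0,0,0,0,0]])

```text
clock: 15.72
position: [0.6581, 0.2186, 0.525]
ee_rot: [0.241, 1.554, -0.235]
force: [0.1, -0.1, -0.6]
width: 0.546
```

Run:
```python
from h import *
s,p,r=state();print(s['clock'],s['force'],s['joints'].round(2),delta(p,r,tab(1.95),down(0,1)))
```

```text
15.725 [ 0.05598186 -0.10975989 -0.64447714] [-0.13  0.54 -0.48  1.15  0.24  1.5  -0.87] (array([50.6,  0.6, -0.5]), array([ 0.1,  0.2, -0.3]))
```

arm_command(motion=[[50,20,0,0,0,0,0],[50,20,0,0,0,0,0],[50,10,0,0,0,0,0],[15,0,0,0,0,0,0],[15,0,0,0,0,0,0]])

```text
clock: 16.35
position: [0.6582, 0.2198, 0.4769]
ee_rot: [0.241, 1.552, -0.233]
force: [-0.6, 0.1, 0.2]
width: 0.376
```

arm_command(motion=[[15,0,0,0,0,0,0],[15,0,0,0,0,0,0],[15,0,0,0,0,0,0],[15,0,0,0,0,0,0]], newtons=15)

```text
clock: 16.85
position: [0.6572, 0.2207, 0.4767]
ee_rot: [0.24, 1.555, -0.232]
force: [-6.1, 0.1, 3.6]
width: 0.218
```

Run:
```python
from h import *
s,p,r=state();g=toC(p+r.apply([.159,0,0]));print(s['clock'],s['force'],s['width']*91.8,g,delta(p,r,tab(1.95),down(0,1)))
rad=np.hypot(.105-g[0],g[2]-.09);a0=np.arctan2(g[2]-.09,.105-g[0]);print(rad,a0)
prev=a0
for a in np.r_[np.linspace(a0,1.1,16)[1:],1.06,1.02,.98,.94,.9,.86]:
    print(round(a,2),np.round(r.inv().apply(C.apply(rad*np.array([-np.cos(a)+np.cos(prev),0,np.sin(a)-np.sin(prev)])))*1000,1));prev=a
```

```text
16.85 [-6.101536    0.12674294  3.61293015] 19.992650916819724 [0.20298331 0.00069722 0.31774837] (array([ 2.4, -0.9,  1.1]), array([ 0.2,  0.1, -0.3]))
0.24793153550186497 1.977085248164812
1.92 [ -5.4 -13.4  -0. ]
1.86 [ -4.6 -13.7  -0. ]
1.8 [ -3.8 -14.   -0. ]
1.74 [ -3.  -14.2  -0. ]
1.68 [ -2.1 -14.3  -0. ]
1.63 [ -1.3 -14.4  -0. ]
1.57 [ -0.5 -14.5  -0.1]
1.51 [  0.4 -14.5  -0.1]
1.45 [  1.2 -14.4  -0.1]
1.39 [  2.1 -14.3  -0.1]
1.33 [  2.9 -14.2  -0.1]
1.28 [  3.7 -14.   -0.1]
1.22 [  4.6 -13.8  -0.1]
1.16 [  5.3 -13.5  -0.1]
1.1 [  6.1 -13.1  -0.1]
1.06 [ 4.6 -8.8 -0. ]
1.02 [ 5.  -8.6 -0. ]
0.98 [ 5.3 -8.4 -0. ]
0.94 [ 5.6 -8.2 -0. ]
0.9 [ 6.  -7.9 -0. ]
0.86 [ 6.3 -7.7 -0. ]
```

arm_command(motion=[[15,-5.4,-13.4,0,0,0,0],[15,-4.6,-13.7,0,0,0,0],[15,-3.8,-14,0,0,0,0],[15,-3,-14.2,0,0,0,0],[15,-2.1,-14.3,0,0,0,0]])

```text
clock: 17.48
position: [0.6363, 0.1529, 0.4949]
ee_rot: [0.24, 1.555, -0.233]
force: [-2.7, 1.5, -0.1]
width: 0.216
```

arm_command(motion=[[15,-1.3,-14.4,0,0,0,0],[15,-0.5,-14.5,0,0,0,0],[15,0.4,-14.5,0,0,0,0],[15,1.2,-14.4,0,0,0,0],[15,2.1,-14.3,0,0,0,0]])

```text
clock: 18.1
position: [0.6148, 0.0838, 0.4924]
ee_rot: [0.24, 1.555, -0.233]
force: [-4.7, 1.6, -0.9]
width: 0.215
```

arm_command(motion=[[15,2.9,-14.2,0,0,0,0],[15,3.7,-14,0,0,0,0],[15,4.6,-13.8,0,0,0,0],[15,5.3,-13.5,0,0,0,0],[15,0,0,0,0,0,0]])

```text
clock: 18.73
position: [0.5982, 0.0295, 0.4747]
ee_rot: [0.24, 1.556, -0.237]
force: [-5.7, 0.2, -1.2]
width: 0.217
```

```bash
cat > st.py <<'E'
from h import *
s,p,r=state();g=toC(p+r.apply([.159,0,0]))
rad=np.hypot(.105-g[0],g[2]-.09);a=np.arctan2(g[2]-.09,.105-g[0])
tx=np.array([np.sin(a),0,-np.cos(a)])*-1  # downward tangent in chest frame
print('t',s['clock'],'F chest',C.inv().apply(s['force']).round(1),'Fup along lid normal',round(float(C.inv().apply(s['force'])@[np.sin(a-.024)*1,0,np.cos(a-.024)]),1),'w',(s['width']*91.8).round(1),'rad',rad.round(4),'lid',(a-.024).round(3),'y',g[1].round(4),
 'tool down-tangent',r.inv().apply(C.apply([-np.sin(a),0,-np.cos(a)])).round(3))
E
python3 st.py
python3 - <<'E'
from h import *
import cv2
f=get_image("scene")['frame'];cv2.imwrite("pics/p7.png",cv2.resize(f[110:310,240:420],(540,600))[:,:,::-1])
for n in("rod_ball","rod_tip","lid_tab","lid_window"):
        for q in pinpoint("scene",n)[:1]:
            w=toC(q['point'])-P;print(n,w.round(3),np.arctan2(w[2],w[0]),round(q['p'],2),toC(q['point']).round(3))
E
```

```text
rod_ball [-0.405 -0.117 -0.077] -2.9530767033446637 0.67 [-0.485 -0.187 -0.001]
rod_tip [ 0.107 -0.001  0.133] 0.8957495495043315 0.82 [ 0.027 -0.071  0.209]
lid_tab [0.082 0.072 0.236] 1.2357531098434555 0.83 [0.002 0.002 0.312]
lid_window [0.119 0.002 0.168] 0.9536219244886224 0.84 [ 0.039 -0.068  0.244]Traceback (most recent call last):
  File "st.py", line 5, in <module>
    print('t',s['clock'],'F chest',C.inv().apply(s['force']).round(1),'Fup along lid normal',round(float(C.inv().apply(s['force'])@[np.sin(a-.024)*1,0,np.cos(a-.024)]),1),'w',(s['width']*91.8).round(1),'rad',rad.round(4),'lid',(a-.024).round(3),'y',g[1].round(4),
                                                                                                                                                                               ^^^^^^^^^^^^^^^^^^^^^^^
AttributeError: 'float' object has no attribute 'round'
```

View pics/p7.png

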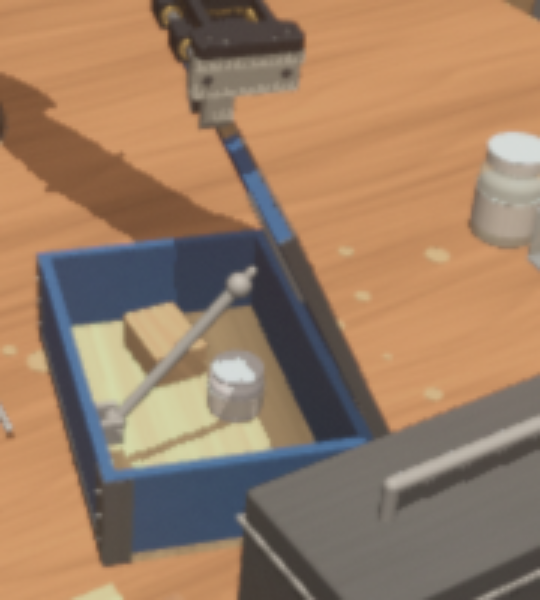

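arm_command(motion=[[15,6.1,-13.1,0,0,0,0],[15,2.3,-4.4,0,0,0,0],[15,2.3,-4.4,0,0,0,0],[15,0,0,0,0,0,0]])

```text
clock: 19.48
position: [0.5919, 0.0095, 0.4642]
ee_rot: [0.24, 1.556, -0.235]
force: [-5.5, 0.7, 0.3]
width: 0.22
```

```bash
sed -i "s/(s\['width'\]\*91.8).round(1)/round(s['width']*91.8,1)/" st.py; python3 st.py
```

```text
t 19.475 F chest [-1.   5.4  0.3] Fup along lid normal -0.7 w 20.2 rad 0.2481 lid 1.026 y -0.0001 tool down-tangent [ 0.495 -0.869 -0.002]
```

arm_command(motion=[[15,0.63,-1.08,0,0,0,0],[15,0.63,-1.08,0,0,0,0],[15,0.63,-1.08,0,0,0,0],[15,0.63,-1.08,0,0,0,0],[15,0.63,-1.08,0,0,0,0]])

```text
clock: 20.1
position: [0.5903, 0.0047, 0.4613]
ee_rot: [0.24, 1.555, -0.235]
force: [-5.8, 0.2, 0.2]
width: 0.217
```

```bash
python3 st.py
```

```text
t 20.1 F chest [-1.5  5.6  0.2] Fup along lid normal -1.2 w 19.9 rad 0.2481 lid 1.003 y -0.0001 tool down-tangent [ 0.514 -0.858 -0.003]
```

arm_command(motion=[[15,0.65,-1.07,0,0,0,0],[15,0.65,-1.07,0,0,0,0],[15,0.65,-1.07,0,0,0,0],[15,0.65,-1.06,0,0,0,0],[15,0.66,-1.06,0,0,0,0]])

```text
clock: 20.72
position: [0.5889, 0.0009, 0.459]
ee_rot: [0.24, 1.554, -0.232]
force: [-6.5, 4.6, 5.5]
width: 0.217
```

```bash
python3 st.py
```

```text
t 20.725 F chest [2.4 7.6 5.5] Fup along lid normal 5.0 w 19.9 rad 0.2481 lid 0.985 y -0.0001 tool down-tangent [ 0.528 -0.849 -0.004]
```

arm_command(motion=[[15,0.6,-0.95,0,0,0,0],[15,0.6,-0.95,0,0,0,0]])

```text
clock: 20.98
position: [0.5884, -0.0009, 0.4578]
ee_rot: [0.24, 1.554, -0.232]
force: [-5.2, 3.7, 5.2]
width: 0.215
```

```bash
python3 st.py
```

```text
t 20.975 F chest [2.  6.  5.2] Fup along lid normal 4.6 w 19.7 rad 0.2481 lid 0.976 y -0.0001 tool down-tangent [ 0.535 -0.845 -0.004]
```

arm_command(motion=[[15,0.67,-1.05,0,0,0,0],[15,0.67,-1.05,0,0,0,0],[15,0.67,-1.05,0,0,0,0],[15,0.67,-1.05,0,0,0,0]])

```text
clock: 21.48
position: [0.587, -0.0057, 0.4544]
ee_rot: [0.24, 1.555, -0.234]
force: [-4.7, 1.9, 0.5]
width: 0.219
```

```bash
python3 st.py
```

```text
t 21.475 F chest [0.4 5.  0.5] Fup along lid normal 0.6 w 20.1 rad 0.2481 lid 0.951 y -0.0001 tool down-tangent [ 0.557 -0.83  -0.003]
```

arm_command(motion=[[15,0.7,-1.04,0,0,0,0],[15,0.7,-1.04,0,0,0,0],[15,0.7,-1.03,0,0,0,0],[15,0.7,-1.03,0,0,0,0],[15,0.7,-1.03,0,0,0,0]])

```text
clock: 22.1
position: [0.5855, -0.011, 0.4505]
ee_rot: [0.24, 1.555, -0.234]
force: [-5.2, 1.6, 0.5]
width: 0.216
```

```bash
python3 st.py
```

```text
t 22.1 F chest [-0.   5.5  0.5] Fup along lid normal 0.3 w 19.8 rad 0.2482 lid 0.924 y -0.0002 tool down-tangent [ 0.58  -0.814 -0.003]
```

arm_command(motion=[[15,0.73,-1.01,0,0,0,0],[15,0.73,-1.01,0,0,0,0],[15,0.74,-1.01,0,0,0,0],[15,0.74,-1.01,0,0,0,0]])

```text
clock: 22.6
position: [0.5843, -0.0149, 0.4476]
ee_rot: [0.24, 1.555, -0.234]
force: [-5.4, 1.1, 0.4]
width: 0.216
```

```bash
python3 st.py;  python3 - <<'E'
from h import *
import cv2
f=get_image("scene")['frame'];cv2.imwrite("pics/p8.png",cv2.resize(f[130:310,240:420],(600,600))[:,:,::-1])
E
```

```text
t 22.6 F chest [-0.6  5.5  0.4] Fup along lid normal -0.2 w 19.8 rad 0.2482 lid 0.903 y -0.0002 tool down-tangent [ 0.597 -0.802 -0.003]
```

View pics/p8.png

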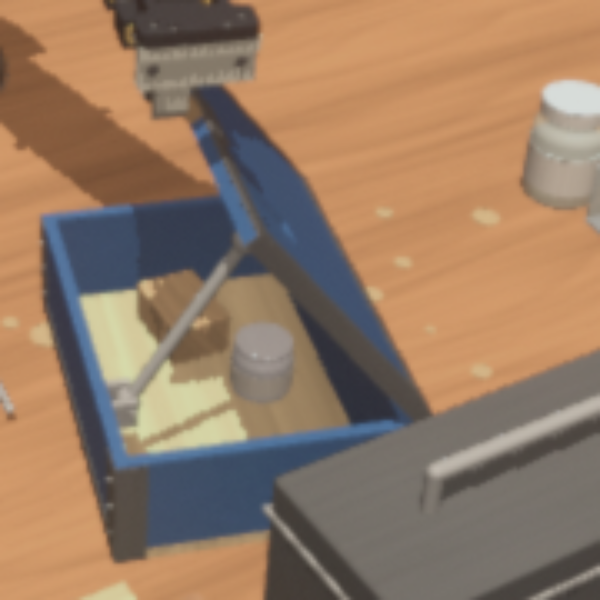

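arm_command(motion=[[15,0.75,-1,0,0,0,0],[15,0.75,-1,0,0,0,0],[15,0.75,-1,0,0,0,0]])

```text
clock: 23.02
position: [0.5834, -0.0174, 0.4457]
ee_rot: [0.24, 1.555, -0.234]
force: [-6.0, 2.2, 1.6]
width: 0.219
```

```bash
python3 st.py
python3 - <<'E'
from h import *
import cv2
f=get_image("top")['frame']
for c in("top","scene"):
    if c=="scene":get_image(c)
    for n in("rod_tip","lid_window","rod_ball"):
        for q in pinpoint(c,n)[:1]:
            w=toC(q['point'])-P;print(c,n,w.round(3),np.arctan2(w[2],w[0]),round(q['p'],2),toC(q['point']).round(3))
i=f;cv2.imwrite("pics/p9.png",cv2.resize(f[120:250,220:350],(600,600))[:,:,::-1])
E
```

```text
t 23.025 F chest [0.3 6.3 1.6] Fup along lid normal 1.2 w 20.1 rad 0.2482 lid 0.891 y -0.0002 tool down-tangent [ 0.607 -0.795 -0.003]
scene rod_tip [0.085 0.002 0.146] 1.0417339936214791 0.51 [ 0.005 -0.068  0.222]
scene lid_window [0.087 0.004 0.148] 1.0366460306871956 0.89 [ 0.007 -0.066  0.224]
scene rod_ball [ 0.076 -0.002  0.133] 1.0496203053419157 0.6 [-0.004 -0.072  0.209]
```

View pics/p9.png

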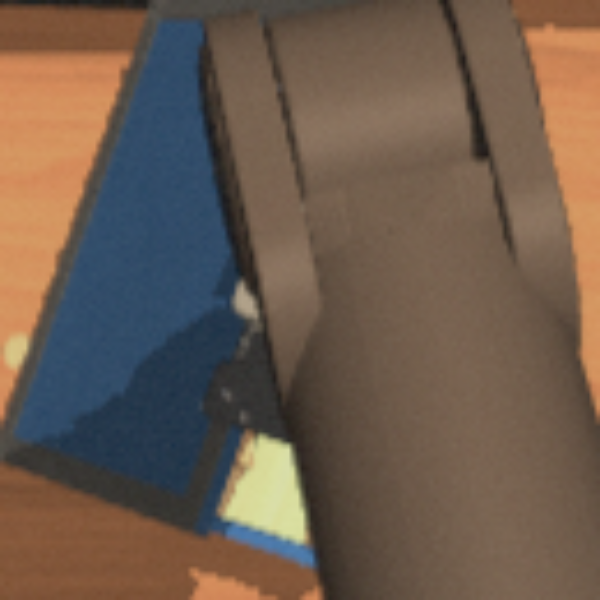

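arm_command(motion=[[15,0.75,-1,0,0,0,0],[15,0,0,0,0,0,0]])

```text
clock: 23.68
position: [0.5831, -0.0186, 0.4447]
ee_rot: [0.24, 1.555, -0.234]
force: [-5.8, 2.5, 0.3]
width: 0.217
```

```bash
python3 st.py
```

```text
t 23.675 F chest [0.7 6.3 0.3] Fup along lid normal 0.7 w 19.9 rad 0.2482 lid 0.884 y -0.0002 tool down-tangent [ 0.612 -0.791 -0.003]
```

arm_command(motion=[[15,0.76,-1,0,0,0,0],[15,0.76,-1,0,0,0,0],[15,0,0,0,0,0,0]])

```text
clock: 24.05
position: [0.5825, -0.0205, 0.4431]
ee_rot: [0.24, 1.555, -0.234]
force: [-5.1, 1.0, 0.3]
width: 0.217
```

```bash
python3 st.py
```

```text
t 24.05 F chest [-0.5  5.1  0.3] Fup along lid normal -0.2 w 19.9 rad 0.2482 lid 0.873 y -0.0002 tool down-tangent [ 0.621 -0.784 -0.003]
```

arm_command(motion=[[15,0.77,-0.98,0,0,0,0],[15,0.77,-0.98,0,0,0,0],[15,0,0,0,0,0,0]])

```text
clock: 24.42
position: [0.582, -0.0223, 0.4416]
ee_rot: [0.24, 1.555, -0.234]
force: [-5.5, 1.4, -0.1]
width: 0.214
```

```bash
python3 st.py
```

```text
t 24.425 F chest [-0.4  5.6 -0.1] Fup along lid normal -0.3 w 19.7 rad 0.2483 lid 0.864 y -0.0002 tool down-tangent [ 0.628 -0.778 -0.003]
```

Run:
```python
from h import *
import cv2
f,X,ok=cloud("scene")
for n in("rod_tip","lid_window","rod_ball"):
    for q in pinpoint("scene",n)[:2]:
        w=toC(q['point'])-P;print(n,w.round(3),np.arctan2(w[2],w[0]).round(3),round(q['p'],2))
# rod direction from cloud: points in the rod plane
w=X-P;m=ok&(abs(w[...,1])<.009)&(np.hypot(w[...,0],w[...,2])>.04)&(np.hypot(w[...,0],w[...,2])<.135)&(w[...,2]>.03)&(w[...,0]>-.05)&(w[...,0]<.12)
print(m.sum(),"rod phi",np.percentile(np.arctan2(w[m][:,2],w[m][:,0]),[10,50,90]))
hsv=cv2.cvtColor(f,cv2.COLOR_RGB2HSV)
from scipy.optimize import brentq
for Rh in(.158,.163,.168):
  for seat in (.0055,.0069):
    def e(th):
        u=np.array([-np.cos(th),np.sin(th)]);n=np.array([-np.sin(th),-np.cos(th)])
        b=np.array([.105,.09])+Rh*u+(.004+seat)*n-[-.08,.076];return np.hypot(*b)-.150
    th=brentq(e,.5,1.3);u=np.array([-np.cos(th),np.sin(th)]);n=np.array([-np.sin(th),-np.cos(th)])
    b=np.array([.105,.09])+Rh*u+(.004+seat)*n-[-.08,.076];print(Rh,seat,"home lid",th,"rod",np.arctan2(b[1],b[0]))
cv2.imwrite("pics/p10.png",cv2.resize(f[170:250,270:350],(600,600),interpolation=cv2.INTER_CUBIC)[:,:,::-1])
```

```text
rod_tip [ 0.082 -0.001  0.146] 1.058 0.65
lid_window [0.081 0.001 0.145] 1.063 0.67
rod_ball [ 0.073 -0.001  0.131] 1.06 0.61
165 rod phi [1.06092826 1.1094618  1.15598969]
0.158 0.0055 home lid 0.8743478955955952 rod 1.0367291933867149
0.158 0.0069 home lid 0.8830077395991255 rod 1.03735491514232
0.163 0.0055 home lid 0.8631472208169684 rod 1.0714860976206886
0.163 0.0069 home lid 0.8715335845806793 rod 1.0720973679056391
0.168 0.0055 home lid 0.8515002915336645 rod 1.1065246535357247
0.168 0.0069 home lid 0.8596297729004259 rod 1.1071227296341322
```

View pics/p10.png

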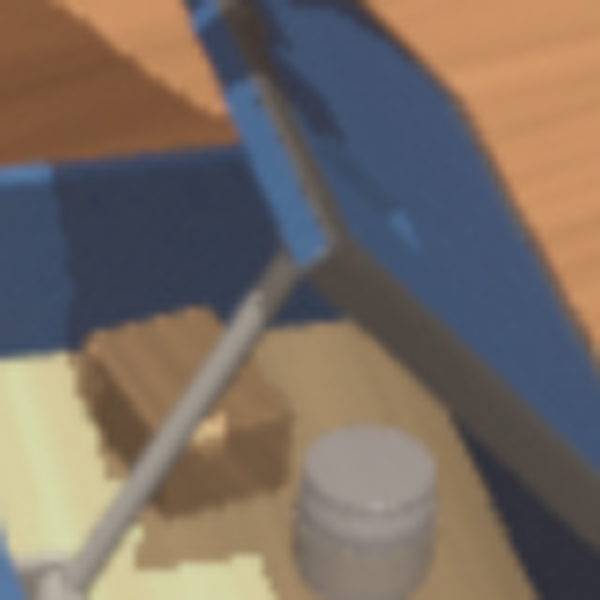

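arm_command(motion=[[15,0.78,-0.97,0,0,0,0],[15,0.78,-0.97,0,0,0,0],[15,0,0,0,0,0,0]])

```text
clock: 25.0
position: [0.5815, -0.0234, 0.4408]
ee_rot: [0.24, 1.554, -0.233]
force: [-5.2, 2.5, 4.4]
width: 0.216
```

```bash
python3 st.py
```

```text
t 25.0 F chest [0.8 5.7 4.4] Fup along lid normal 3.5 w 19.9 rad 0.2483 lid 0.859 y -0.0002 tool down-tangent [ 0.631 -0.776 -0.004]
```

arm_command(motion=[[15,0.4,-0.5,0,0,0,0],[15,0,0,0,0,0,0],[15,0,0,0,0,0,0],[15,0,0,0,0,0,0]])

```text
clock: 25.5
position: [0.5814, -0.0236, 0.4407]
ee_rot: [0.24, 1.554, -0.232]
force: [-7.0, 3.9, 6.4]
width: 0.213
```

```bash
python3 st.py
```

```text
t 25.5 F chest [1.6 7.9 6.4] Fup along lid normal 5.4 w 19.6 rad 0.2483 lid 0.858 y -0.0002 tool down-tangent [ 0.631 -0.776 -0.004]
```

arm_command(motion=[[15,0.25,-0.3,0,0,0,0],[15,0,0,0,0,0,0],[15,0,0,0,0,0,0],[15,0,0,0,0,0,0],[15,0,0,0,0,0,0]])

```text
clock: 26.12
position: [0.5813, -0.0237, 0.4406]
ee_rot: [0.24, 1.554, -0.232]
force: [-6.7, 4.6, 8.1]
width: 0.218
```

```bash
python3 st.py
```

```text
t 26.125 F chest [2.4 7.8 8.1] Fup along lid normal 7.1 w 20.0 rad 0.2482 lid 0.858 y -0.0002 tool down-tangent [ 0.631 -0.775 -0.005]
```

arm_command(motion=[[15,-0.5,0.65,0,0,0,0],[15,-0.4,0.5,0,0,0,0],[40,0,0,0,0,0,0],[40,0,0,0,0,0,0],[40,0,0,0,0,0,0]])

```text
clock: 26.75
position: [0.5826, -0.0235, 0.4405]
ee_rot: [0.241, 1.553, -0.234]
force: [0.8, 0.0, -0.4]
width: 0.432
```

arm_command(motion=[[40,0,0,0,0,0,0],[40,-10,0,0,0,0,0],[40,-30,-10,0,0,0,0],[40,-50,-20,0,0,0,0],[40,-30,-60,0,0,0,0]])

```text
clock: 27.38
position: [0.5567, -0.1032, 0.5613]
ee_rot: [0.237, 1.55, -0.227]
force: [1.0, -0.4, -0.5]
width: 0.434
```

arm_command(motion=[[40,0,-60,0,0,0,0],[40,0,-60,0,0,0,0],[40,0,-60,0,0,0,0],[40,0,0,0,0,0,0]])

```text
clock: 27.88
position: [0.5007, -0.2828, 0.5572]
ee_rot: [0.245, 1.553, -0.242]
force: [0.4, 0.2, 0.3]
width: 0.438
```

Run:
```python
from h import *
import cv2
s,p,r=state();print(s['clock'],s['force'],p,s['width'])
fs=[]
for c in("scene","top"):
    f=get_image(c)['frame'];fs.append(f)
    for n in("rod_tip","lid_window","rod_ball","lid_tab"):
        for q in pinpoint(c,n)[:1]:
            w=toC(q['point'])-P;print(c,n,toC(q['point']).round(3),np.arctan2(w[2],w[0]).round(3),round(q['p'],2))
k=lambda f,a:cv2.resize(f[a[0]:a[0]+110,a[1]:a[1]+75],(400,587),interpolation=cv2.INTER_CUBIC)
cv2.imwrite("pics/p11.png",np.hstack([k(fs[0],(140,280)),k(fs[1],(120,240))])[:,:,::-1])
```

```text
27.875 [0.40328156 0.23918808 0.29895414] [ 0.50070569 -0.28280011  0.55717338] 0.4376161858800795
scene rod_tip [-0.    -0.069  0.227] 1.084 0.59
scene lid_window [ 0.004 -0.07   0.219] 1.039 0.65
scene rod_ball [-0.005  0.077  0.01 ] -0.718 0.66
scene lid_tab [-0.053  0.001  0.282] 1.44 0.7
top rod_tip [ 0.002 -0.07   0.221] 1.058 0.65
top lid_window [ 0.003 -0.068  0.218] 1.042 0.8
top rod_ball [-0.007 -0.073  0.208] 1.067 0.42
top lid_tab [-0.046  0.003  0.274] 1.401 0.91
```

View pics/p11.png

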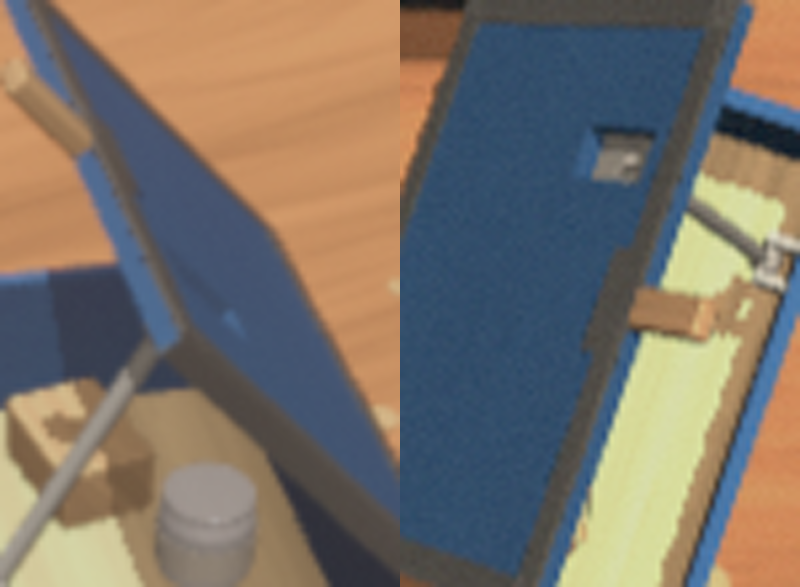

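```bash
python3 -c "
from cell import arm;print(arm.sign_off())"
```

```text
the job is handed in; nothing more can be done
None
```

The job is handed in at about 28 s of the 72 s limit. The trunk lid is resting on the prop rod with the pin in the striker hole.

**What I did:**
1. I pinched the tab and lifted the lid back to its stop. It stayed there by itself, with its angle measured at 1.95 rad.
2. I swung the rod up to about 0.9 rad.
3. I lowered the lid slowly. The tip slid along the plate with a push of about 5 N at the tab, then dropped into the hole.
4. I pressed the lid home at about 5.4 N for 0.4 s, then about 7 N for 0.5 s. I eased off, let go and backed away.

**Last checks:**
- **Lid and rod:** the lid was at about 0.86 rad when I let go and the rod at about 1.06 rad, which matches the geometry for the pin fully home.
- **Pin:** the last top picture shows it standing in the hole through the lid window.
- **Gripper:** it was well clear of the trunk and read under 0.6 N.

**What is less certain:**
- **Rod-on-lid force:** I couldn't read it directly. From the tab push I estimate about 13 N, just over the 12 N needed.
- **Rod angle after swinging up:** the gripper's position gave 0.94 rad, while the cameras gave about 0.89. Either was close enough for the tip to find the hole.
- **Final lid angle:** camera readings of the tab after release spread by about 1 cm, so I relied on the arm's reading from just before letting go.
- **Bystanders:** none looked moved in the pictures, but I didn't measure them again at the end.

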